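# Hold a clinometer at the field dip on a rock specimen

### The job

Pick up the yellow clinometer by its top bar, rest the middle of its foot squarely across the crest of the rock specimen with the dial upright, and rock it there until the swinging pointer settles on the red mark, the dip recorded in the field. Finish still holding it like that, foot resting lightly on the crest and pointer steady on the mark, so that I can pencil the dip line on the stone. Leave the other things on the bench where they stand.

Things in the scene. Friction and masses are not known exactly. Their poses are not given: they have to be found in the camera images.
- clino_centre (a point): Loose pendulum clinometer: yellow frame 150 mm long (own y), 150 high (z up), 0.24-0.4 kg, standing on its foot. Point half-way up, 75 mm above the foot's underside, mid-length, mid-thickness. Own x: normal of the white dial, roughly away from the robot. Held by the plain top bar, 24 mm thick (x), 150 long, 118 to 150 mm above the underside. The dial below is recessed; pointer pivot 108 mm up.
- clino_foot (a point): Middle of the underside of the clinometer's foot, 75 mm straight below clino_centre in the clinometer's own frame; same axes. The foot is a flat aluminium bar 150 (y) x 40 (x) mm, 14 mm high.
- pointer (a joint): Swing of the hanging black pointer with brass bob relative to the clinometer, rad: 0 with the foot level, positive when the tip is towards the clinometer's own +y, that is when the foot's +y end is lower (tip the clinometer by -a about its own x: it settles at +a). Lightly damped, swings about twice a second, at rest about 1 s after the clinometer stops.
- index (a joint): Setting of the red mark about the same pivot, rad, measured like pointer (positive towards the clinometer's own +y). Set beforehand, 0.14 to 0.42 rad, and stiff; not to be altered.
- pointer_tip (a point): Tip of the pointer, 75 mm from the pivot.
- red_mark (a point): Point of the red wedge (4 mm wide at its point, 11 mm at the rim) on the dial, 75 mm from the pivot.
- specimen: Brown roof-shaped lump of sandstone, fixed in a plaster bed in a grey tray 164 x 190 mm. Origin on the bench under its middle; own x along the crest, away from the robot towards the sawn flat face, y across the crest, z up. Both flanks fall at about 40 degrees to low shoulders (up to 38 mm above the bench).
- crest (a point): Highest point of the specimen's rough crest, 4 mm along own x from the specimen's origin and 73 mm above the bench. The crest runs along the specimen's x, about 10 mm wide and uneven: within 25 mm either way it falls by about 2 mm, at 50 mm by about 7 mm.
- tube_rack: Bystander: wooden test tube rack with four glass tubes, 70 x 206 x 134 mm high. Origin under its middle.
- spirit_burner: Bystander: squat glass spirit burner with steel cap, 84 mm wide, 102 mm high. Origin under its middle.
- soil_beaker: Bystander: small beaker of brown soil standing in a glass dish, 90 mm wide, 59 mm high. Origin under its middle.
- acid_bottle: Bystander: amber dropper bottle with a rubber teat, 38 mm wide, 103 mm high. Origin under its middle.
Not all that is in view belongs to the job. Of the things that look like the part that bears clino_centre, the smallest one is meant.

How it is judged:
By the outcome, as a careful person would: the job done as asked, in the order asked, and still so for the second after the job is handed in, while the arm keeps its last pose, push and grip.
It also fails if it takes over 58 s, if anything falls off the work surface, if the arm or the gripper's body presses on something with over 40 N, if the wrist force passes 120 N, or if a joint passes its speed limit or range.

### The arm

A 6-joint arm with a two-finger parallel gripper is mounted at the origin on the work surface. World frame = base frame: x ahead of the robot, y to its left, z up, the work surface at z = 0. Lengths are in m, angles in rad, forces in N, time in s.
With the tool pointing down it reaches from about 0.4 to 0.825 m from the base axis. Payload 7 kg.
Tool frame: the origin (TCP) lies on the centre line of the jaws, within the pads' length; the fingertips stand 25 mm ahead of it and the grasp point (between the pads) lies 6 mm ahead of it; z points along the fingers, y is the line along which they close (so a half turn about z gives the same grasp; the last joint's range is limited). The gripper opens to 88 mm and grips with 3 to 60 N. Pads are 19 mm wide; open, the fingers measure 130 mm over their backs; the gripper's body (78 mm by 193 mm) begins 47 mm behind the grasp point.
Start: joints at [1.388, 0.359, 0.012, 0, -1.224, -0.288], TCP at [0.306, 0.602, 0.231] pointing down, gripper open.
Joint ranges: [-3.07, 3.07], [-1.43, 2.12], [-1.02, 1.25], [-3.03, 1.67], [-3.05, -0], [-3.03, 3.03]. Speed limits (rad/s): [2.39, 2.39, 3.01, 3.14, 3.14, 3.14].

### API

Orientations are given as a unit quaternion [w, x, y, z].
In Python, from workcell import sensors, vision, close_job gives the robot as it stands. The module is installed in compiled form; this text tells all that it offers.
- The arm moves only by the shell command python3 -m inch 'ROWS' [FORCE]. ROWS is JSON, a list that holds one entry, the list of rows, each a list of 7 numbers: the turn, a rotation vector about the tool's x, y, z in degrees, then the shift along the tool's x, y, z in m, then the gripper's target within -1 to 1 (shut at 1, half-way at 0, fully open at -1). A call has 1 to 10 rows; each row is the pose to reach, as a shift and turn from the pose commanded when the call began, along the tool's axes at that moment; what a row does not reach only later rows make up. A row lasts 1/8 s, in which the tool goes at most 62.5 mm and 10.7 degrees, less where a joint would pass 70% of its speed; a pose out of reach is approached as far as the arm can. A call with a gripper value outside its range is refused whole. The fingers move at their own pace and stop on an object; FORCE is the grip in N (left out, the last holds). Time passes only in rows, so rows that repeat a pose let the fingers close. It gives the time, the measured TCP pose, the force, the opening and the grip force at its end, in the units of the state.
- sensors.get_obs(): the state, without advancing time (a new reading comes with each control period).
- vision.capture(name): name is "side" or "top"; returns a dict with "frame" (420x560x3 uint8, blue, green, red), "camera_matrix" (3x3 intrinsics, pixels), "extrinsics" (4x4, takes a point from world to camera coordinates). Camera axes: x right, y down, z forward; pixel columns grow to the right and rows downward; lengths in m; the calibration is good to about 2 mm. A picture is of the moment at which its call begins. There is no depth.
- close_job(): hands the job in; it is judged then, once.
The state is a dict: "t": time; "joint_pos": joint angles; "qvel": joint speeds; "joint_torque": joint torques, N m; "ee_pos": TCP position; "ee_rot": TCP orientation; "force": force on the tool from outside, world axes, zero at the start; "wrist_torque": the same for the moment, N m; "gripper_width": finger opening in m; "finger_force": force on a finger pad.
Only numpy, scipy, OpenCV 4.12 (cv2) and the standard library are available. Lean on these libraries where they do the work, as an engineer would, in place of code of your own. Each camera call takes 0.05 s, during which the arm holds its last target. There are 200 camera calls.

## Working session

There is one attempt and no reset: what is moved stays moved. The work goes in short steps, Python scripts to look and compute and a shell command to move; the robot and the scene stay as the last step left them, time stands still between calls to the robot, and variables do not carry over. Pictures are saved under pics/ and viewed, at most 10 in all, crops included, and the job is handed in when it is done.

```bash
mkdir -p pics
cat > h.py <<'E'
import numpy as np, cv2
from workcell import sensors, vision, close_job
from scipy.spatial.transform import Rotation as R
def cap(n,f=None):
    d=vision.capture(n)
    if f: cv2.imwrite('pics/'+f,d['frame'])
    return d
def proj(d,P):
    P=np.atleast_2d(P);T=d['extrinsics'];c=P@T[:3,:3].T+T[:3,3];p=c@np.array(d['camera_matrix']).T
    return p[:,:2]/p[:,2:]
def ray(d,uv):
    T=np.array(d['extrinsics']);r=np.linalg.inv(d['camera_matrix'])@[uv[0],uv[1],1]
    o=-T[:3,:3].T@T[:3,3];return o,T[:3,:3].T@r
def atz(d,uv,z):
    o,r=ray(d,uv);return o+r*(z-o[2])/r[2]
def tri(rs):
    A=0;b=0
    for o,r in rs:
        r=r/np.linalg.norm(r);M=np.eye(3)-np.outer(r,r);A=A+M;b=b+M@o
    return np.linalg.solve(A,b)
E
python3 - <<'E'
from h import *
import pickle
a=cap('top','top0.png');b=cap('side','side0.png');pickle.dump((a,b),open('c0.pkl','wb'))
print(sensors.get_obs())
for d in(a,b):print(d['camera_matrix'],d['extrinsics'])
E
```

```text
{'t': 0.1, 'joint_pos': array([ 1.38806247e+00,  3.59324785e-01,  1.11823237e-02, -3.24884076e-04,
       -1.22409842e+00, -2.88090945e-01]), 'qvel': array([-4.69357365e-04,  2.45749319e-06,  1.48733870e-03,  2.53120871e-03,
       -1.07398736e-03, -1.58798380e-03]), 'joint_torque': array([-2.66851835e-03, -5.84163022e+01,  2.93751901e+01,  7.01567397e+00,
        1.01571370e-02, -5.45938769e-05]), 'ee_pos': array([0.30602557, 0.60117393, 0.23052113]), 'ee_rot': array([ 7.29318079e-04,  9.72405067e-01, -2.33297749e-01, -1.14493985e-04]), 'force': array([ 0.38021024, -0.34164145,  0.61035939]), 'wrist_torque': array([ 0.03334913,  0.02553491, -0.00935667]), 'finger_force': 0.0, 'gripper_width': 0.08755191780076375}
[[490.84277589   0.         283.66012969]
 [  0.         490.84277589 212.46575643]
 [  0.           0.           1.        ]] [[-0.01166826 -0.99992051 -0.00477668 -0.10187694]
 [-0.98008186  0.01238361 -0.19820746  0.53481639]
 [ 0.19825086  0.0023688  -0.98014845  1.29600092]
 [ 0.          0.          0.          1.        ]]
[[433.62687988   0.         279.83420549]
 [  0.         433.62687988 216.04594361]
 [  0.           0.           1.        ]] [[ 0.70528208 -0.70880325 -0.01323425 -0.44272009]
 [-0.55125618 -0.53658866 -0.63889689  0.31504223]
 [ 0.44575084  0.45789798 -0.76917854  1.35300563]
 [ 0.          0.          0.          1.        ]]
```

View pics/top0.png

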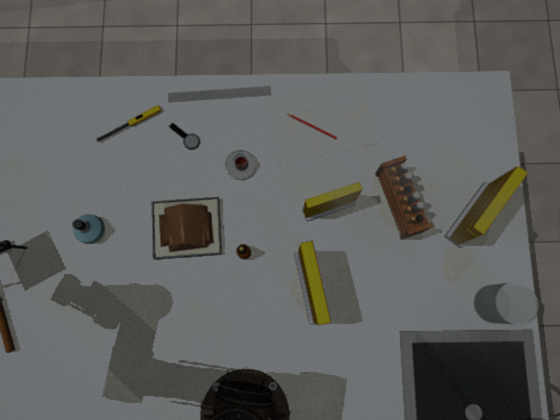

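View pics/side0.png

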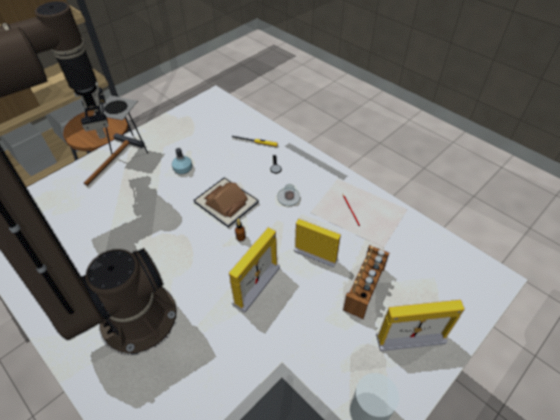

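Candidates for the clinometer (top / side pixels): A (332,201)/(317,241), smallest; B (314,283)/(255,268); C (490,205)/(420,323). I choose A, and its back faces the side camera. I'll check it in a close crop.

Run:
```python
from h import *
import pickle
a,b=pickle.load(open('c0.pkl','rb'))
A=cv2.resize(a['frame'][165:235,285:385],None,fx=4,fy=4,interpolation=2)
A2=cv2.resize(a['frame'][185:275,140:260],None,fx=3.33,fy=3.33,interpolation=2)
B=cv2.resize(b['frame'][210:280,280:380],None,fx=4,fy=4,interpolation=2)
B2=cv2.resize(b['frame'][165:255,180:300],None,fx=3.33,fy=3.33,interpolation=2)
h=280;f=lambda i:cv2.resize(i,(395,290))
cv2.imwrite('pics/crop1.png',np.vstack([np.hstack([f(A),f(B)]),np.hstack([f(A2),f(B2)])]))
hsv=cv2.cvtColor(a['frame'],cv2.COLOR_BGR2HSV)
m=cv2.inRange(hsv,(22,120,90),(35,255,255))
n,l,s,c=cv2.connectedComponentsWithStats(m)
for i in range(1,n):
  if s[i,4]>150:
    r=cv2.minAreaRect(np.argwhere(l==i)[:,::-1].astype(np.float32));bx=cv2.boxPoints(r)
    P=np.array([atz(a,p,.15) for p in bx]);print(s[i],bx.round(1).tolist(),P.round(3).tolist(),np.linalg.norm(P[0]-P[1]),np.linalg.norm(P[1]-P[2]))
    hu=hsv[l==i];print(np.percentile(hu[:,2],[10,50,90]))
```

```text
[474 166  53  68 954] [[472.8999938964844, 226.6999969482422], [517.2000122070312, 164.6999969482422], [527.5, 172.10000610351562], [483.29998779296875, 234.0]] [[0.471, -0.587, 0.15], [0.633, -0.716, 0.15], [0.613, -0.74, 0.15], [0.452, -0.611, 0.15]] 0.2064982886980384 0.03170390116553292
[103. 109. 112.]
[305 183  57  25 473] [[304.5, 199.5], [358.79998779296875, 181.39999389648438], [361.5, 189.5], [307.20001220703125, 207.60000610351562]] [[0.547, -0.162, 0.15], [0.593, -0.303, 0.15], [0.572, -0.309, 0.15], [0.526, -0.169, 0.15]] 0.1483033785378096 0.022421800368212147
[105. 110. 113.]
[ 300  241   30   84 1067] [[299.6000061035156, 243.0], [312.0, 240.1999969482422], [330.20001220703125, 322.1000061035156], [317.70001220703125, 324.79998779296875]] [[0.435, -0.148, 0.15], [0.442, -0.179, 0.15], [0.24, -0.219, 0.15], [0.234, -0.188, 0.15]] 0.032279502487562645 0.20554450515186676
[102. 111. 114.]
```

View pics/crop1.png

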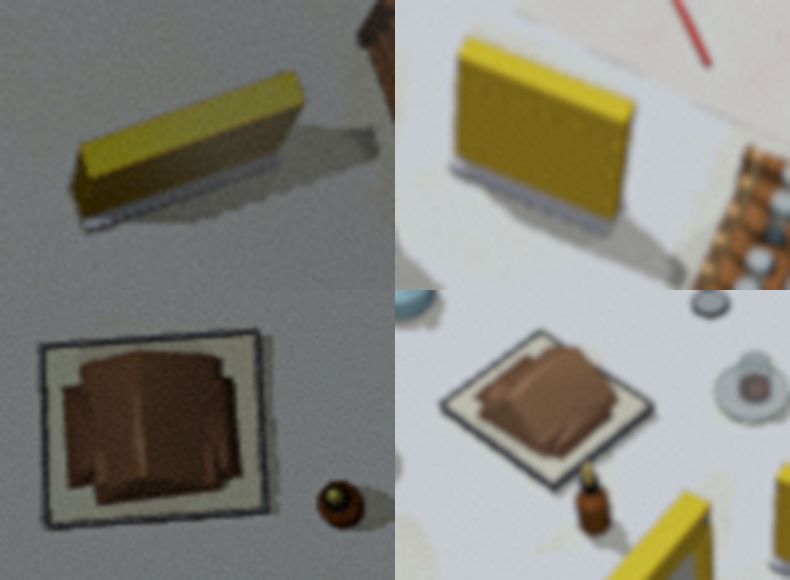

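The crop confirms A: its top bar measures 148 × 22 mm, while the others are about 206 mm long. Its plain back faces the cameras, so the dial faces away. The tray and the crest line show clearly near top pixel (187,228).

```bash
cat >> h.py <<'E'
def rel(target_p,target_R):
    """turn (deg rotvec) and shift in tool axes from measured pose"""
    o=sensors.get_obs();q=o['ee_rot'];R0=R.from_quat([q[1],q[2],q[3],q[0]])
    return np.degrees((R0.inv()*target_R).as_rotvec()).round(2),R0.inv().apply(np.array(target_p)-o['ee_pos']).round(4)
def down(az): # tool z down, tool y at azimuth az deg
    return R.from_euler('z',az-90,degrees=True)*R.from_matrix(np.array([[-1,0,0],[0,1,0],[0,0,-1.]]))
E
python3 - <<'E'
from h import *
import pickle
from scipy.optimize import least_squares
a,b=pickle.load(open('c0.pkl','rb'))
# order: (+x+y),(+x-y),(-x-y),(-x+y)
ta=np.array([(152.2,202.1),(219,197.4),(221.5,253.9),(154.3,258.6)])
tb=np.array([(224.1,178.0),(258.1,200.7),(228,227.1),(194.6,200.7)])
L=np.array([(1,1),(1,-1),(-1,-1),(-1,1)])
def pts(p,lx,ly):
    c,s=np.cos(p[2]),np.sin(p[2]);q=L*[lx/2,ly/2]
    return np.c_[p[0]+c*q[:,0]-s*q[:,1],p[1]+s*q[:,0]+c*q[:,1],np.full(4,p[3])]
for lx,ly in((.164,.19),(.19,.164)):
    r=least_squares(lambda p:np.r_[(proj(a,pts(p,lx,ly))-ta).ravel(),(proj(b,pts(p,lx,ly))-tb).ravel()],[.5,.2,0,.01])
    print(lx,r.x,r.cost,r.fun.round(1))
    c,s=np.cos(r.x[2]),np.sin(r.x[2])
    for t in(-.05,.004,.05):
        P=[r.x[0]+c*t,r.x[1]+s*t,.073];print(P,proj(a,P),proj(b,P))
print(rel([.5595,-.236,.27],down(198.1)))
E
```

```text
0.164 [0.50343779 0.16625803 0.06142631 0.00702696] 2.7528274221958173 [ 0.5 -0.5  0.  -0.6  0.3 -0.2 -0.4  0.1 -0.2 -0.   0.6  0.5 -0.3 -0.2
 -1.8  0.6]
[np.float64(0.45353209434464026), np.float64(0.16318864149957493), 0.073] [[182.60073299 241.53721822]] [[213.84631039 196.98560654]]
[np.float64(0.5074302502160558), np.float64(0.16650357644020272), 0.073] [[181.95564808 221.7556857 ]] [[224.57004203 188.75177206]]
[np.float64(0.5533434941065208), np.float64(0.1693274099081449), 0.073] [[181.4142851  205.15478671]] [[233.43851309 181.94243317]]
0.19 [0.50479826 0.16692125 0.08009853 0.00463907] 125.1070792935748 [ 4.3 -5.  -5.5 -5.4 -3.7  3.7  5.   4.4  4.1 -0.1  0.6 -3.4 -4.5  0.2
 -1.8  4.8]
[np.float64(0.4549585658673411), np.float64(0.1629206005573553), 0.073] [[182.71624429 241.00790842]] [[214.19727021 196.81483665]]
[np.float64(0.5087854325716077), np.float64(0.16724129735314147), 0.073] [[181.69742074 221.26541363]] [[224.71987286 188.4581344 ]]
[np.float64(0.55463794865302), np.float64(0.17092189091992227), 0.073] [[180.84239516 204.69695272]] [[233.41783508 181.5505011 ]]
(array([ 8.000e-02, -4.000e-02,  4.492e+01]), array([ 0.6057,  0.6311, -0.0385]))
```

```bash
python3 -m inch '[[[0,0,10,0.06,0.06,-0.04,-1],[0,0,20,0.12,0.125,-0.04,-1],[0,0,30,0.18,0.19,-0.04,-1],[0,0,40,0.24,0.25,-0.04,-1],[0,0,45,0.3,0.31,-0.04,-1],[0,0,45,0.36,0.375,-0.04,-1],[0,0,45,0.42,0.44,-0.04,-1],[0,0,45,0.48,0.5,-0.04,-1],[0,0,45,0.54,0.56,-0.04,-1],[0,0,45,0.6,0.62,-0.04,-1]]]' 40
python3 - <<'E'
from h import *
print(rel([.5595,-.236,.142],down(198.1)))
E
```

```text
t: 1.35
ee_pos: [0.4864, 0.0079, 0.2711]
ee_rot: [-0.0, 0.809, -0.587, 0.0]
force: [1.1, 1.2, 0.3]
gripper_width: 0.0877
finger_force: 0.0
(array([-0.03,  0.01, -0.05]), array([0.2545, 0.0061, 0.1291]))
```

```bash
python3 -m inch '[[[0,0,0,0.06,0.0015,0,-1],[0,0,0,0.12,0.003,0,-1],[0,0,0,0.18,0.005,0,-1],[0,0,0,0.23,0.006,0.0,-1],[0,0,0,0.2545,0.006,0,-1],[0,0,0,0.2545,0.006,0.04,-1],[0,0,0,0.2545,0.006,0.04,-1],[0,0,0,0.2545,0.006,0.04,-1]]]'
python3 - <<'E'
from h import *
a=cap('top','top1.png');b=cap('side','side1.png')
cv2.imwrite('pics/crop2.png',np.hstack([cv2.resize(i,(395,395),interpolation=2) for i in(a['frame'][120:270,250:400],b['frame'][170:320,250:400])]))
print(rel([.5595,-.236,.142],down(198.1)))
E
```

```text
t: 2.35
ee_pos: [0.5598, -0.234, 0.2321]
ee_rot: [0.0, 0.809, -0.587, 0.0]
force: [0.6, -1.0, 0.5]
gripper_width: 0.0878
finger_force: 0.0
(array([-0.11, -0.08, -0.03]), array([0.0017, 0.0015, 0.0908]))
```

View pics/crop2.png

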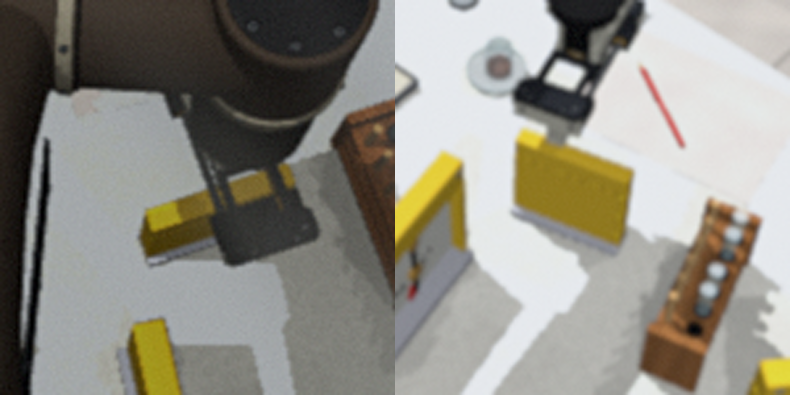

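The fingers straddle A's bar, near crop pixel (560,140) in the side view. I'll go down and grip.

```bash
python3 -m inch '[[[0,0,0,0.001,0.001,0.04,-1],[0,0,0,0.0015,0.0015,0.07,-1],[0,0,0,0.0015,0.0015,0.09,-1],[0,0,0,0.0015,0.0015,0.09,-1],[0,0,0,0.0015,0.0015,0.09,0.5],[0,0,0,0.0015,0.0015,0.09,1],[0,0,0,0.0015,0.0015,0.09,1],[0,0,0,0.0015,0.0015,0.09,1],[0,0,0,0.0015,0.0015,0.09,1],[0,0,0,0.0015,0.0015,0.09,1]]]' 45
```

```text
t: 3.7
ee_pos: [0.5584, -0.2359, 0.141]
ee_rot: [0.0, 0.809, -0.588, -0.0]
force: [0.5, 0.8, -0.4]
gripper_width: 0.0329
finger_force: 0.0
```

```bash
python3 -m inch '[[[0,0,0,0,0,0,1],[0,0,0,0,0,0,1],[0,0,0,0,0,0,1],[0,0,0,0,0,0,1],[0,0,0,0,0,-0.02,1],[0,0,0,0,0,-0.05,1],[0,0,0,0,0,-0.10,1],[0,0,0,0,0,-0.15,1],[0,0,0,0,0,-0.2,1],[0,0,0,0,0,-0.25,1]]]' 45;  python3 - <<'E'
from h import *
print(rel([.36,-.40,.42],down(45)))
E
```

```text
t: 4.95
ee_pos: [0.5578, -0.2355, 0.3918]
ee_rot: [0.0, 0.809, -0.588, -0.001]
force: [1.9, -0.1, -3.9]
gripper_width: 0.0235
finger_force: 45.0
(array([ 1.2000e-01, -6.0000e-02,  1.5302e+02]), array([ 0.0951,  0.239 , -0.0281]))
```

```bash
python3 -m inch '[[[0,0,10,0.01,0.025,-0.003,1],[0,0,20,0.02,0.05,-0.006,1],[0,0,30,0.03,0.075,-0.01,1],[0,0,40,0.04,0.1,-0.015,1],[0,0,50,0.05,0.125,-0.02,1],[0,0,60,0.06,0.15,-0.025,1],[0,0,70,0.07,0.175,-0.028,1],[0,0,80,0.08,0.2,-0.028,1],[0,0,90,0.09,0.22,-0.028,1],[0,0,100,0.095,0.24,-0.028,1]]]';python3 -m inch '[[[0,0,10,0,0,0,1],[0,0,20,0,0,0,1],[0,0,30,0,0,0,1],[0,0,40,0,0,0,1],[0,0,50,0,0,0,1],[0,0,58,0,0,0,1],[0,0,60,0,0,0,1],[0,0,60,0,0,0,1],[0,0,60,0,0,0,1],[0,0,60,0,0,0,1]]]'
python3 - <<'E'
from h import *
b=cap('side','side2.png');o=sensors.get_obs();print(o['t'],o['ee_pos'],o['ee_rot'],o['joint_pos'].round(2))
c=proj(b,o['ee_pos']-[0,0,.05])[0].astype(int);print(c)
x,y=c-75;x=max(x,0);y=max(y,0)
cv2.imwrite('pics/crop3.png',cv2.resize(b['frame'][y:y+150,x:x+150],(600,600),interpolation=2));print(x,y)
E
```

```text
t: 6.2
ee_pos: [0.3588, -0.4006, 0.4179]
ee_rot: [-0.001, -0.067, 0.998, 0.001]
force: [1.3, 0.1, -4.4]
gripper_width: 0.0238
finger_force: 45.0
t: 7.45
ee_pos: [0.3596, -0.4005, 0.419]
ee_rot: [-0.0, 0.438, 0.899, 0.0]
force: [0.0, -0.1, -4.4]
gripper_width: 0.0236
finger_force: 45.0
7.5 [ 0.35962568 -0.40047824  0.41897089] [-2.86365426e-05  4.37844246e-01  8.99050841e-01  3.23663724e-05] [-0.47  0.07  0.05 -0.   -1.56 -2.  ]
[317 255]
242 180
```

View pics/crop3.png

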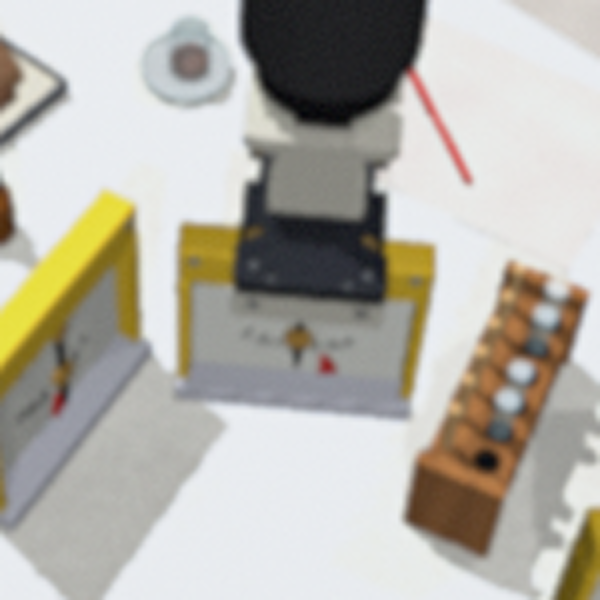

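The picture shows the dial facing the camera. The pointer tip is near crop pixel (297,368), with the red mark to its right, on the own +y side, at (327,362). I'll rectify the dial plane to measure it.

```bash
cat >> h.py <<'E'
def rect(n,f,xo=.006,N=4,foot=.141,yo=0.):
    fr=0
    for _ in range(N):
        d=cap(n);fr=fr+d['frame'].astype(np.float32)/N
    o=sensors.get_obs();q=o['ee_rot'];R0=R.from_quat([q[1],q[2],q[3],q[0]])
    # clino coords (x,y,z above foot) -> world
    W=lambda P:o['ee_pos']+R0.apply(np.c_[-(P[:,1]+yo),-P[:,0],foot-P[:,2]])
    y,z=np.meshgrid(np.arange(-90,90,.3)/1000,np.arange(160,-20,-.3)/1000)
    P=np.c_[np.full(y.size,xo),y.ravel(),z.ravel()]
    uv=proj(d,W(P)).reshape(*y.shape,2).astype(np.float32)
    im=cv2.remap(fr,uv[...,0],uv[...,1],cv2.INTER_CUBIC)
    im=np.clip(im,0,255).astype(np.uint8);cv2.imwrite('pics/'+f,im)
    return im,y,z,o
def red(im,y,z):
    I=im.astype(float);m=(I[...,2]-np.maximum(I[...,0],I[...,1])>45)&(z<.07)&(z>.01)&(abs(y)<.07)
    I2=cv2.cvtColor(im,cv2.COLOR_BGR2GRAY);k=(I2<75)&(z<.06)&(z>.015)&(abs(y)<.06)&(~m)
    for nm,q in(('red',m),('black',k)):
        if q.sum(): print(nm,q.sum(),'y',y[q].mean()*1e3,'z',z[q].mean()*1e3,'ylim',y[q].min()*1e3,y[q].max()*1e3,'zlim',z[q].min()*1e3,z[q].max()*1e3)
E
python3 - <<'E'
from h import *
im,y,z,o=rect('side','rect1.png');red(im,y,z)
E
```

```text
red 1293 y 18.395591647330757 z 36.41136890950808 ylim 14.699999999999008 23.09999999999893 zlim 28.29999999999501 45.69999999999567
black 9 y -0.500000000000848 z 48.13333333332909 ylim -0.600000000000847 -0.3000000000008498 zlim 47.49999999999574 48.999999999995794
```

View pics/rect1.png

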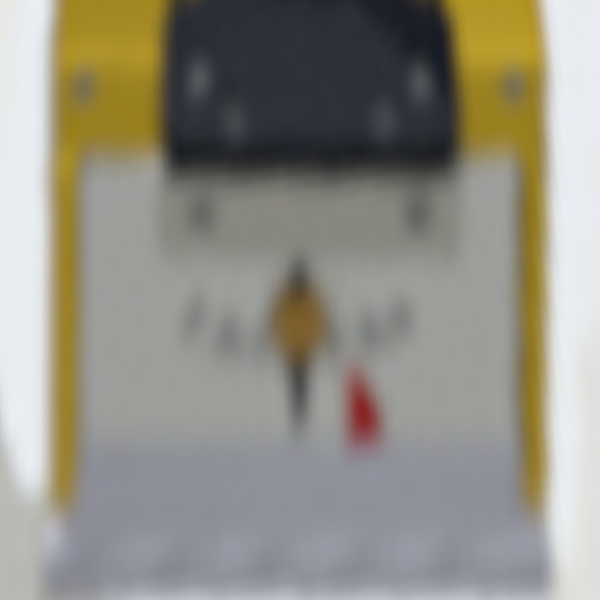

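The rectified view shows the frame at cols 50–548, so the hold is centred. The pointer is at col 298 and the red point at about col 355, which makes the index roughly 13°. I'll tilt 13° about tool y in the air and compare.

```bash
python3 -m inch '[[[0,4,0,0,0,0,1],[0,8,0,0,0,0,1],[0,11,0,0,0,0,1],[0,13,0,0,0,0,1],[0,13,0,0,0,0,1],[0,13,0,0,0,0,1],[0,13,0,0,0,0,1],[0,13,0,0,0,0,1],[0,13,0,0,0,0,1],[0,13,0,0,0,0,1]]]';python3 -m inch '[[[0,0,0,0,0,0,1],[0,0,0,0,0,0,1],[0,0,0,0,0,0,1],[0,0,0,0,0,0,1]]]'
python3 - <<'E'
from h import *
im,y,z,o=rect('side','rect2.png');red(im,y,z)
c=im[330:480,260:410];cv2.imwrite('pics/rect2c.png',cv2.resize(c,(600,600),interpolation=2))
print(np.degrees(R.from_quat(o['ee_rot'][[1,2,3,0]]).inv().apply([0,0,-1])))
E
```

```text
t: 8.95
ee_pos: [0.3596, -0.4004, 0.4191]
ee_rot: [-0.102, 0.435, 0.893, 0.05]
force: [-0.8, -0.0, -4.1]
gripper_width: 0.0236
finger_force: 45.0
t: 9.45
ee_pos: [0.3596, -0.4005, 0.419]
ee_rot: [-0.102, 0.435, 0.893, 0.05]
force: [1.2, 0.3, -4.6]
gripper_width: 0.0236
finger_force: 45.0
red 572 y 18.05139860139758 z 34.18041958041481 ylim 14.999999999999005 21.299999999998946 zlim 29.499999999995055 39.69999999999544
black 423 y 14.615602836878441 z 44.72269503545663 ylim 11.999999999999034 17.69999999999898 zlim 35.49999999999528 52.59999999999593
[-1.28896394e+01  9.23605773e-04  5.58270861e+01]
```

View pics/rect2c.png

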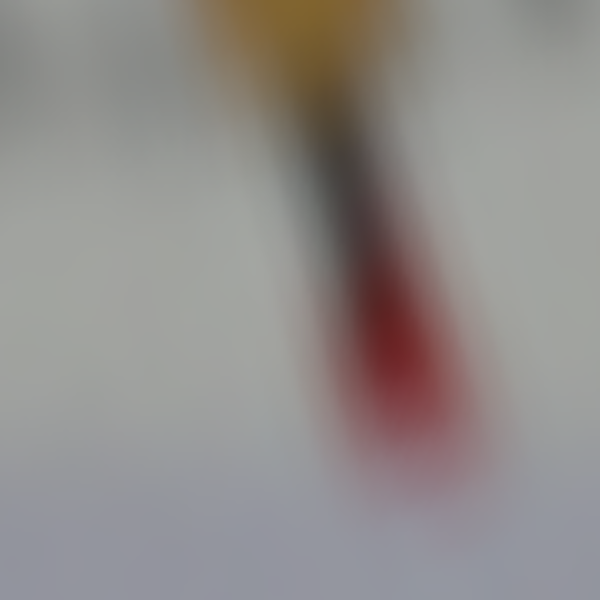

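The pointer now overlies the red wedge, running from crop (335,130) to (365,260) with the red centred near (400,370). It may be a fraction of a degree short, so I'll quantify it.

Run:
```python
from h import *
from scipy.ndimage import map_coordinates
a=np.radians(12.9)
def prof(f,a):
    im=cv2.imread('pics/'+f).astype(float)
    s=np.arange(-15,15.01,.3)
    for r in range(48,86,3):
        y=-.3+r*np.sin(a)+s*np.cos(a);z=108-r*np.cos(a)+s*np.sin(a)
        c=[(160-z)/.3,(y+90)/.3]
        B,G,Rr=[map_coordinates(im[...,i],c,order=1) for i in range(3)]
        rd=np.clip(Rr-G,0,None);rd=rd-np.median(rd);rd[rd<8]=0
        dk=(np.median(Rr)-Rr).clip(0);dk[dk<12]=0
        print(r,'red %.0f at %.2f'%(rd.sum(),(rd*s).sum()/max(rd.sum(),1)),'dark %.0f at %.2f'%(dk.sum(),(dk*s).sum()/max(dk.sum(),1)))
prof('rect2.png',a);print();prof('rect1.png',0.)
```

```text
48 red 558 at 0.23 dark 0 at 0.00
51 red 507 at -0.07 dark 229 at 0.44
54 red 436 at -0.06 dark 788 at 0.33
57 red 210 at 0.30 dark 1371 at 0.18
60 red 0 at 0.00 dark 1763 at 0.23
63 red 111 at 2.39 dark 1889 at 0.31
66 red 327 at 2.35 dark 1851 at 0.43
69 red 742 at 1.93 dark 1741 at 0.43
72 red 1231 at 1.31 dark 1605 at 0.35
75 red 1678 at 1.14 dark 1244 at 0.25
78 red 1712 at 1.14 dark 789 at 0.24
81 red 1312 at 1.25 dark 369 at 0.30
84 red 782 at 1.52 dark 0 at 0.00

48 red 465 at -0.42 dark 0 at 0.00
51 red 500 at -0.26 dark 0 at 0.00
54 red 394 at -0.40 dark 626 at -0.15
57 red 149 at 1.34 dark 1174 at -0.30
60 red 175 at 13.93 dark 1453 at -0.28
63 red 271 at 13.82 dark 1421 at -0.18
66 red 314 at 13.86 dark 1301 at -0.14
69 red 305 at 13.94 dark 1095 at -0.08
72 red 292 at 13.96 dark 796 at -0.06
75 red 274 at 13.96 dark 502 at -0.27
78 red 233 at 13.94 dark 229 at -0.46
81 red 150 at 14.08 dark 0 at 0.00
84 red 41 at 14.60 dark 0 at 0.00
```

```bash
python3 -m inch '[[[0,0.7,0,0,0,0,1],[0,0.7,0,0,0,0,1],[0,0.7,0,0,0,0,1],[0,0.7,0,0,0,0,1],[0,0.7,0,0,0,0,1],[0,0.7,0,0,0,0,1],[0,0.7,0,0,0,0,1],[0,0.7,0,0,0,0,1]]]'
python3 - <<'E'
from h import *
from scipy.ndimage import map_coordinates
im,y,z,o=rect('side','rect3.png')
t=R.from_quat(o['ee_rot'][[1,2,3,0]]).inv().apply([0,0,-1]);a=-np.arcsin(t[0]);print(np.degrees(a),t)
# move the rect test: same profile
im=im.astype(float);s=np.arange(-15,15.01,.3)
for r in range(48,86,3):
    Y=-.3+r*np.sin(a)+s*np.cos(a);Z=108-r*np.cos(a)+s*np.sin(a);c=[(160-Z)/.3,(Y+90)/.3]
    B,G,Rr=[map_coordinates(im[...,i],c,order=1) for i in range(3)]
    rd=np.clip(Rr-G,0,None);rd=rd-np.median(rd);rd[rd<8]=0
    dk=(np.median(Rr)-Rr).clip(0);dk[dk<12]=0
    print(r,'red %.0f at %.2f'%(rd.sum(),(rd*s).sum()/max(rd.sum(),1)),'dark %.0f at %.2f'%(dk.sum(),(dk*s).sum()/max(dk.sum(),1)))
print(o['joint_pos'])
print(rel([.5074,.1665,.42],down(180+3.5)))
E
```

```text
t: 10.65
ee_pos: [0.3596, -0.4005, 0.419]
ee_rot: [-0.107, 0.435, 0.892, 0.052]
force: [-1.1, 0.5, -3.7]
gripper_width: 0.0236
finger_force: 45.0
13.701329103138638 [-2.36860683e-01 -9.21373675e-07  9.71543626e-01]
48 red 554 at 0.13 dark 0 at 0.00
51 red 563 at -0.27 dark 149 at -1.20
54 red 430 at -0.26 dark 687 at -0.53
57 red 171 at -0.61 dark 1308 at -0.45
60 red 0 at 0.00 dark 1772 at -0.48
63 red 49 at -1.65 dark 1894 at -0.40
66 red 410 at -1.38 dark 1839 at -0.23
69 red 1004 at -0.59 dark 1676 at -0.22
72 red 1607 at -0.48 dark 1408 at -0.19
75 red 1963 at -0.35 dark 1013 at -0.26
78 red 1825 at -0.37 dark 587 at -0.37
81 red 1344 at -0.39 dark 99 at -0.60
84 red 615 at -0.41 dark 0 at 0.00
[-0.53877857  0.2225273   0.25045541 -0.08814339 -1.82143213 -1.95142213]
(array([  17.37,   -5.4 , -144.59]), array([0.3457, 0.4657, 0.0833]))
```

Aligned: red and pointer agree to within 0.15 mm at a tool tilt of 13.7°. Next I level it, then carry it to above the crest.

```bash
python3 -m inch '[[[0,-7,0,0,0,0,1],[0,-13.7,0,0,0,0,1],[0,-13.7,0,0,0,0,1]]]'
python3 - <<'E'
from h import *
print(rel([.5074,.1665,.40],down(180+3.5)))
E
```

```text
t: 11.22
ee_pos: [0.3582, -0.3994, 0.4207]
ee_rot: [0.002, 0.438, 0.899, -0.0]
force: [0.2, -0.3, -3.1]
gripper_width: 0.0239
finger_force: 45.0
(array([-2.1000e-01,  1.3000e-01, -1.4542e+02]), array([0.3536, 0.4664, 0.0199]))
```

```bash
python3 -m inch '[[[0,0,-10,0.025,0.033,0.003,1],[0,0,-20,0.05,0.066,0.005,1],[0,0,-30,0.075,0.1,0.007,1],[0,0,-40,0.1,0.132,0.01,1],[0,0,-50,0.125,0.165,0.012,1],[0,0,-60,0.15,0.198,0.015,1],[0,0,-70,0.175,0.23,0.017,1],[0,0,-80,0.2,0.263,0.02,1],[0,0,-90,0.225,0.296,0.02,1],[0,0,-100,0.25,0.33,0.02,1]]]' >/dev/null
python3 - <<'E'
from h import *
print(rel([.5074,.1665,.40],down(180+3.5)))
E
```

```text
(array([  0.12,  -0.06, -45.15]), array([-0.1513,  0.0787, -0.0012]))
```

```bash
python3 -m inch '[[[0,0,-10,-0.04,0.02,0,1],[0,0,-20,-0.08,0.04,0,1],[0,0,-30,-0.12,0.06,0,1],[0,0,-40,-0.151,0.079,0,1],[0,0,-45.2,-0.151,0.079,0.04,1],[0,0,-45.2,-0.151,0.079,0.09,1],[0,0,-45.2,-0.151,0.079,0.14,1],[0,0,-45.2,-0.151,0.079,0.15,1],[0,0,-45.2,-0.151,0.079,0.15,1],[0,0,-45.2,-0.151,0.079,0.15,1]]]'
python3 - <<'E'
from h import *
b=cap('side');a=cap('top')
cv2.imwrite('pics/crop4.png',np.hstack([cv2.resize(i,(395,395),interpolation=2) for i in(a['frame'][150:270,120:240],b['frame'][110:240,150:280])]))
o=sensors.get_obs();q=o['ee_rot'][[1,2,3,0]];print(rel([.5074,.1665,.214],down(180+3.5)),o['force'],o['wrist_torque'])
R0=R.from_quat(q)
for yy in(-.075,0,.075):
  for xx in (-.02,.02):
    for zz in (0,.15) if xx<0 else (0,): 
      P=o['ee_pos']+R0.apply([-yy,-xx,.141-zz]);print(yy,xx,zz,((proj(a,P)[0]-[120,150])*395/120).round(0),((proj(b,P)[0]-[150,110])*395/130+[395,0]).round(0))
E
```

```text
t: 13.72
ee_pos: [0.5092, 0.1654, 0.2513]
ee_rot: [-0.002, 0.727, -0.687, 0.001]
force: [1.2, 0.4, -3.1]
gripper_width: 0.0237
finger_force: 45.0
(array([-0.15,  0.09, -0.27]), array([-0.0012,  0.0013,  0.0369])) [ 0.09592068 -0.53266808 -4.01989502] [ 0.04098361  0.00286551 -0.01282421]
-0.075 -0.02 0 [290. 244.] [652. 258.]
-0.075 -0.02 0.15 [258. 207.] [639. 163.]
-0.075 0.02 0 [289. 195.] [676. 239.]
0 -0.02 0 [196. 251.] [607. 227.]
0 -0.02 0.15 [151. 215.] [591. 132.]
0 0.02 0 [195. 201.] [632. 209.]
0.075 -0.02 0 [102. 257.] [565. 198.]
0.075 -0.02 0.15 [ 45. 222.] [545. 103.]
0.075 0.02 0 [101. 208.] [589. 180.]
```

View pics/crop4.png

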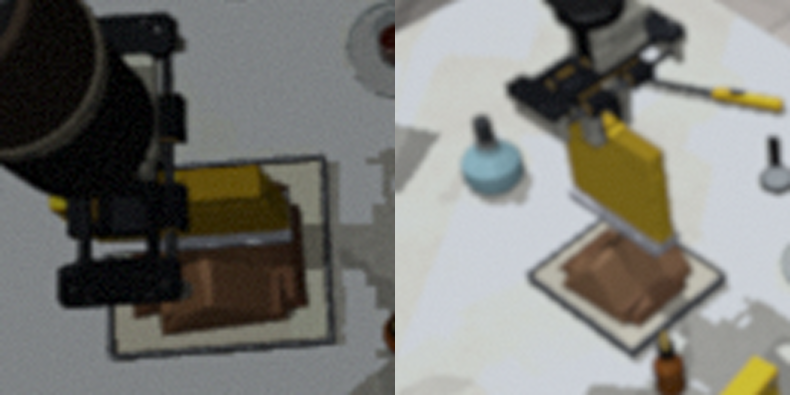

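The foot hovers centred above the crest, its -y corners near side crop (660,255), matching the prediction. I'll lower it gently.

```bash
python3 -m inch '[[[0,0,-0.3,-0.001,0.001,0.01,1],[0,0,-0.3,-0.001,0.001,0.02,1],[0,0,-0.3,-0.001,0.001,0.028,1],[0,0,-0.3,-0.001,0.001,0.031,1],[0,0,-0.3,-0.001,0.001,0.033,1],[0,0,-0.3,-0.001,0.001,0.033,1],[0,0,-0.3,-0.001,0.001,0.033,1]]]'; for i in 1 2 3; do python3 -m inch '[[[0,0,0,0,0,0.001,1],[0,0,0,0,0,0.001,1]]]' | grep -E 'pos|^force'; done
```

```text
t: 14.7
ee_pos: [0.5069, 0.1658, 0.2162]
ee_rot: [-0.0, 0.729, -0.685, 0.0]
force: [0.9, 0.3, -4.0]
gripper_width: 0.0236
finger_force: 45.0
ee_pos: [0.5068, 0.1657, 0.215]
force: [-0.2, -0.4, -3.5]
ee_pos: [0.5068, 0.1658, 0.2139]
force: [-0.2, -0.5, -4.4]
ee_pos: [0.507, 0.1658, 0.2136]
force: [-1.2, -0.4, 1.3]
```

```bash
for i in 1; do python3 -m inch '[[[0,2.3,0,-0.0056,0,-0.0003,1],[0,4.5,0,-0.011,0,0,1],[0,6.8,0,-0.0166,0,0.0004,1],[0,9,0,-0.022,0,0.001,1],[0,11.4,0,-0.0278,0,0.002,1],[0,13.7,0,-0.0333,0,0.0032,1],[0,13.7,0,-0.0333,0,0.0032,1],[0,13.7,0,-0.0333,0,0.0032,1]]]'; done
python3 - <<'E'
from h import *
o=sensors.get_obs();print(np.degrees(np.arcsin(R.from_quat(o['ee_rot'][[1,2,3,0]]).inv().apply([0,0,-1]))[:2]),o['force'],o['wrist_torque'])
Rt=R.from_quat(o['ee_rot'][[1,2,3,0]]);print('foot',o['ee_pos']+Rt.apply([0,0,.141]))
E
```

```text
t: 16.45
ee_pos: [0.5048, 0.1992, 0.21]
ee_rot: [0.081, 0.723, -0.68, 0.087]
force: [-0.3, -0.6, 0.9]
gripper_width: 0.0232
finger_force: 45.0
[-13.66695511   0.01625682] [-0.33296532 -0.60742794  0.87253279] [ 0.89275062  0.27574533 -0.06610074]
foot [0.50693803 0.16593397 0.0729797 ]
```

```bash
python3 -m inch '[[[0,0,0,0,0,-0.0002,1],[0,0,0,0,0,-0.0002,1],[0,0,0,0,0,-0.0002,1],[0,0,0,0,0,-0.0002,1],[0,0,0,0,0,-0.0002,1],[0,0,0,0,0,-0.0002,1],[0,0,0,0,0,-0.0002,1],[0,0,0,0,0,-0.0002,1]]]'
python3 - <<'E'
from h import *
fr=0
for _ in range(4): b=cap('side');fr=fr+b['frame']/4
o=sensors.get_obs();q=o['ee_rot'][[1,2,3,0]];R0=R.from_quat(q);print(o['force'],o['wrist_torque'])
im=cv2.resize(fr[130:230,180:280].astype(np.uint8),(600,600),interpolation=2)
def px(x,y,z):
    return tuple(((proj(b,o['ee_pos']+R0.apply([-y,-x,.141-z]))[0]-[180,130]+.5)*6).astype(int))
for A,B in(((-.012,-.075,.15),(-.012,.075,.15)),((-.012,-.075,.15),(-.012,-.075,.014)),((-.02,-.075,0),(-.02,.075,0)),((-.02,-.075,0),(.02,-.075,0))):
    cv2.line(im,px(*A),px(*B),(255,0,255),1)
cv2.imwrite('pics/crop5.png',im)
E
```

```text
t: 17.45
ee_pos: [0.5048, 0.1991, 0.21]
ee_rot: [0.082, 0.723, -0.68, 0.087]
force: [0.2, -0.5, 0.4]
gripper_width: 0.0236
finger_force: 45.0
[-0.19357923  0.05161126  1.66650591] [ 0.98364379  0.01935223 -0.02786656]
```

View pics/crop5.png

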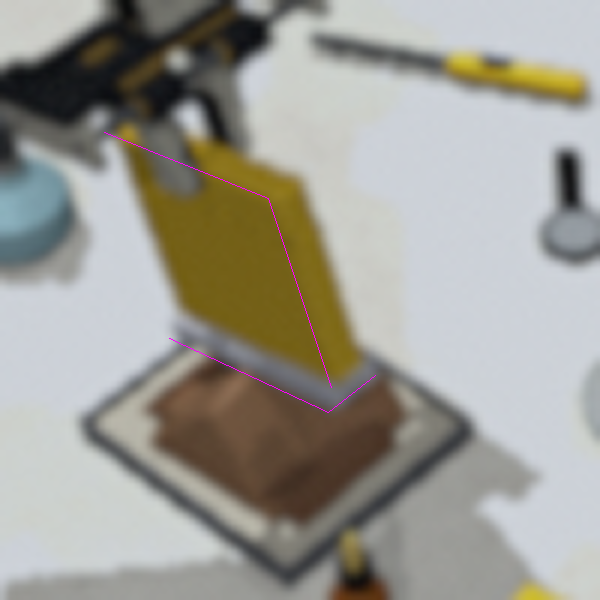

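```bash
cat >> h.py <<'E'
def slip(N=6):
    fr=0
    for _ in range(N): b=cap('side');fr=fr+b['frame']/N
    o=sensors.get_obs();R0=R.from_quat(o['ee_rot'][[1,2,3,0]])
    def P(x,y,z,d=0):
        v=R.from_euler('y',d,degrees=True).apply([-y,-x,.135-z])+[0,0,.006]
        return proj(b,o['ee_pos']+R0.apply(v))[0]
    s=8;u0=180;v0=130
    im=cv2.resize(fr[130:230,180:280].astype(np.float32),None,fx=s,fy=s,interpolation=cv2.INTER_CUBIC)
    Y=(im[...,1]+im[...,2])/2-im[...,0]
    L=lambda p:(p+.5-[u0,v0])*s
    def edge(A,B,half=40):
        A,B=L(A),L(B);n=np.array([-(B-A)[1],(B-A)[0]]);n/=np.linalg.norm(n);pts=[]
        for t in np.linspace(.15,.85,30):
            c=A+(B-A)*t;k=np.arange(-half,half+1);q=(c+np.outer(k,n)).astype(np.float32)
            v=cv2.remap(Y,q[:,0].reshape(1,-1),q[:,1].reshape(1,-1),1)[0]
            g=np.abs(np.gradient(cv2.GaussianBlur(v.reshape(1,-1),(9,1),3)[0]));pts.append((t,k[g.argmax()]/s))
        pts=np.array(pts);c=np.polyfit(*pts.T,1);r=pts[:,1]-np.polyval(c,pts[:,0]);ok=abs(r)<2*r.std()+.1;c=np.polyfit(*pts[ok].T,1)
        return np.degrees(np.arctan(c[0]*s/np.linalg.norm(B-A))),np.polyval(c,.5),r[ok].std()
    E={'bottom':((-.012,-.075,.014),(-.012,.075,.014)),'right':((.012,-.075,.15),(.012,-.075,.014))}
    for nm,(A,B) in E.items():
        a=P(*B)-P(*A);a2=P(*B,1)-P(*A,1)
        g=np.degrees(np.arctan2(a2[1],a2[0])-np.arctan2(a[1],a[0]))
        e=edge(P(*A),P(*B));print(nm,'edge rot %.2f deg, off %.2f px, res %.2f; image deg per slip deg %.2f -> slip %.2f deg'%(*e,g,e[0]/g))
    t=R0.inv().apply([0,0,-1]);print('tool tilt',np.degrees(-np.arcsin(t[0])),o['force'],o['wrist_torque'])
E
python3 -c "
from h import *
slip()"
```

```text
bottom edge rot 0.56 deg, off 1.22 px, res 0.19; image deg per slip deg -0.85 -> slip -0.66 deg
right edge rot -0.53 deg, off 0.25 px, res 0.18; image deg per slip deg -0.63 -> slip 0.85 deg
tool tilt 13.70311584949927 [0.25811638 0.10905899 0.80668714] [1.02832277 0.00438688 0.00250516]
```

Neither edge shows a consistent slip. The contact force is about 4.8 N, so I'll ease it a little and let it settle.

```bash
python3 -m inch '[[[0,0,0,0,0,-0.0003,1],[0,0,0,0,0,-0.0003,1],[0,0,0,0,0,-0.0003,1],[0,0,0,0,0,-0.0003,1]]]' | grep -E 'pos|^force'
python3 - <<'E'
from h import *
F=[]
for _ in range(12): cap('side');o=sensors.get_obs();F.append(np.r_[o['force'],o['wrist_torque']])
print(np.mean(F,0).round(2),np.std(F,0).round(2),o['t'])
slip()
E
```

```text
ee_pos: [0.5047, 0.199, 0.2101]
force: [0.1, 0.2, -2.5]
[ 0.23 -0.11 -3.09  1.1  -0.13  0.05] [0.49 0.58 0.6  0.03 0.05 0.03] 19.05
bottom edge rot 0.53 deg, off 1.18 px, res 0.18; image deg per slip deg -0.85 -> slip -0.62 deg
right edge rot -0.28 deg, off 0.35 px, res 0.15; image deg per slip deg -0.63 -> slip 0.44 deg
tool tilt 13.700586554243467 [-0.86352355 -0.3992148  -3.24995116] [1.22665577 0.04788267 0.04376274]
```

```bash
python3 -m inch '[[[0,0,0,0,0,0.00015,1],[0,0,0,0,0,0.00015,1],[0,0,0,0,0,0.00015,1],[0,0,0,0,0,0.00015,1],[0,0,0,0,0,0.00015,1],[0,0,0,0,0,0.00015,1],[0,0,0,0,0,0.00015,1],[0,0,0,0,0,0.00015,1]]]' | grep -E 'pos|^force'
python3 - <<'E'
from h import *
F=[]
for _ in range(12): cap('side');o=sensors.get_obs();F.append(o['force'])
print(np.mean(F,0).round(2),o['t'],o['gripper_width'],o['ee_pos'])
E
```

```text
ee_pos: [0.5047, 0.1991, 0.2101]
force: [0.4, 0.3, -3.7]
[-0.23  0.11 -2.92] 20.95 0.0234448417499717 [0.50474855 0.19903623 0.2101411 ]
```

```bash
python3 -m inch '[[[0,0,0,0,0,0.0002,1],[0,0,0,0,0,0.0002,1],[0,0,0,0,0,0.0002,1],[0,0,0,0,0,0.0002,1],[0,0,0,0,0,0.0002,1],[0,0,0,0,0,0.0002,1],[0,0,0,0,0,0.0002,1],[0,0,0,0,0,0.0002,1]]]' | grep -E 'pos|^force'
python3 - <<'E'
from h import *
F=[]
for _ in range(16): cap('side');o=sensors.get_obs();F.append(o['force'])
print(np.mean(F,0).round(2),o['t'],np.mean(F[:8],0),np.degrees(R.from_quat(o['ee_rot'][[1,2,3,0]]).inv().apply([0,0,-1])))
E
```

```text
ee_pos: [0.5048, 0.1991, 0.21]
force: [-0.9, 1.1, -0.6]
[-0.71  0.58 -0.28] 22.75 [-0.73012333  0.39788666 -0.52083497] [-1.35629754e+01  1.01807714e-02  5.56673328e+01]
```

```bash
python3 -c "
from h import *
print(close_job())"
```

```text
the job is handed in; nothing more can be done
None
```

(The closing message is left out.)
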